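Load the vacuum chamber and hold its lid ajar for the purge

TASK

Load the sample holder (the steel disc with a post) from the slanted stand into the round well on the stage inside the vacuum chamber: sample face down, post up, fully home; set it down, do not drop it. Then bring the chamber's leaning-back lid over by its bar handle and hold it ajar at 30 degrees above closed for the nitrogen purge: the lid falls shut by itself, so never let it close, and finish while still holding it there. Leave everything else on the bench where it is.

Things in the scene. Friction and masses are not known exactly. Their poses are not given: they have to be found in the camera images.
- holder_mid (a point): Sample holder, loose, plain steel, 90 g: a disc 45 mm in diameter, 8 mm thick, with a round post 16 mm in diameter and 24 mm tall on the middle of its back (32 mm in all). The point is half-way up on the axis, 16 mm from the flat sample face; z points out along the post. It starts in one well of the stand, post out, its axis leaning 30 degrees towards the stand's -x.
- holder: The same sample holder; origin at the centre of its flat sample face (the side without the post), z along the post.
- stand: Fixed aluminium stand, 75 x 130 mm, at most 59 mm high. Its top slopes at 30 degrees to face the stand's -x (roughly the robot) and up. Two round wells, 48 mm wide, 6 mm deep, 64 mm apart along the stand's y; one holds the sample holder, the other a blank disc without a post (either way round). Origin: centre of its underside.
- chamber: Fixed round steel vacuum chamber, 152 mm clear inside, open on top; rim 180 mm across, 88 mm above the bench. Origin: centre of its underside, z up, y towards the lid's hinge, x along the hinge. Base plate 190 x 240 mm. Ports stick out up to 155 mm from its axis towards +x and between +x and -y, lower than 80 mm.
- well (a point): Centre of the floor of the round well on the stage, in the middle of the chamber, 36 mm above the bench and 52 mm below the chamber's rim. The well is 49 mm wide and 8 mm deep, in an aluminium ring 72 mm in outer diameter. Axes as the chamber's.
- hinge (a point): Middle of the lid's hinge line, on the +y side of the chamber, 105 mm from its axis and 94 mm above the bench. Axes as the chamber's; the hinge line runs along x.
- lid (a joint): Opening angle of the lid, rad: 0 is shut, flat on the rim; it grows as the free edge rises. It starts at about 1.9 (110 degrees), leaning back on its stop beyond the hinge. Below about 1.5 it falls shut by its weight (0.7 kg, give or take a fifth; no spring, hardly any friction). 30 degrees is 0.524.
- lid_bar (a point): Middle of the lid's handle: a round steel bar 12 mm thick along the chamber's x, 106 mm clear between its end rods, 40 mm beyond and parallel to the lid's free edge, 235 mm from the hinge line; about 315 mm above the bench at the start, 213 mm with the lid at 30 degrees. The lid is a round aluminium plate with a window, 180 mm across, 11 mm thick. Axes turn with the lid.
- blank_mid (a point): Blank steel disc without a post, 45 mm in diameter, 9 mm thick, loose in the stand's other well; its centre. Leave it.
- clamp_mid (a point): Aluminium flange clamp lying on the bench, a ring 60 mm in diameter, 16 mm high, with a wing-nut screw on one side; centre of the ring. Leave it.
- ring_mid (a point): Centring ring, 55 mm in diameter, 8 mm high, lying on the bench; its centre. Leave it.
- wrench_mid (a point): Wrench 170 mm long lying on the bench along its own x; its middle. Leave it.
- bottle_mid (a point): White plastic bottle, 60 mm in diameter, 170 mm tall, upright on the bench; half-way up. Leave it.
- vial_mid (a point): Small glass jar with a black cap, 36 mm in diameter, 55 mm tall, upright on the bench; half-way up. Leave it.
- box_mid (a point): Grey plastic box of copper gaskets, 110 x 140 x 35 mm, on the bench; half-way up. Leave it.
Mind the look-alikes: they are no part of the job. Of the things shaped like the holder, the bare steel one is meant.

How it is judged:
On the way:
1. the sample holder is fully home in the stage well, post up, and let go, with the lid still back (horizontal distance between holder and well below 0.004 m and z of holder in the frame of well between -0.003 and 0.002 m and angle between holder's own z axis and vertical below 0.06 rad and contact force between holder and the fingers below 0.1 N and value of joint lid above 1.4 rad), for 0.2 s.
At the end, for the whole second after the job is handed in: The robot's fingers hold the lid still at 30 degrees open (within 5.5 degrees) through the last second, nothing else propping it; the sample holder lies untouched in the stage well, post up (within 3 degrees), within 4 mm of its middle and within 2 mm of its floor (value of joint lid between 0.428 and 0.62 rad and velocity of joint lid between -0.05 and 0.05 rad/s and contact force between lid and the fingers above 0.5 N and contact force between lid and holder below 0.1 N and contact force between holder and the arm below 0.1 N and linear speed of holder below 0.02 m/s and horizontal distance between holder and well below 0.004 m and z of holder in the frame of well between -0.003 and 0.002 m and angle between holder's own z axis and vertical below 0.06 rad); the arm keeps its last pose, push and grip.
It fails at once if the lid falls shut (value of joint lid below 0.15 rad).
It fails at once if the sample holder is dropped (free fall of more than about 25 mm) (linear speed of holder above 0.7 m/s and contact force between holder and the fingers below 0.05 N).
It fails at once if one of the other things on the bench or in the stand is disturbed (moved more than 30 mm) (distance of any of blank_mid, clamp_mid, ring_mid, wrench_mid, bottle_mid, vial_mid, box_mid from where it was at the start of the episode above 0.03 m).
It also fails if it takes over 67 s, if anything falls off the work surface, if the arm or the gripper's body presses on something with over 40 N, if the wrist force passes 120 N, or if a joint passes its speed limit or range.

ROBOT

A 6-joint arm with a two-finger parallel gripper is mounted at the origin on the work surface. World frame = base frame: x ahead of the robot, y to its left, z up, the work surface at z = 0. Lengths are in m, angles in rad, forces in N, time in s.
With the tool pointing down it reaches from about 0.275 to 0.75 m from the base axis. Payload 10.2 kg.
Tool frame: the origin (TCP) lies at the very end of the fingers, on their centre line; the grasp point (between the pads) lies 19 mm behind it; x points along the fingers, y is the direction in which the jaws open and shut, and the axes are right-handed (so a half turn about x gives the same grasp; the last joint's range is limited). The gripper opens to 85 mm and grips with 20 to 120 N. Pads are 22 mm wide; open, the fingers measure 114 mm over their backs; the gripper's body (76 mm by 85 mm) begins 54 mm behind the grasp point. The pads swing forward as they close: fully open they stand 13 mm farther back than shut.
Start: joints at [0.923, 0.313, 1.498, -0, 1.331, -0.223], TCP at [0.216, 0.478, 0.231] pointing down, gripper open.
Joint ranges: [-2.94, 2.94], [-0.97, 2.17], [0.19, 2.56], [-1.23, 4.37], [0.02, 3.11], [-2.88, 2.88]. Speed limits (rad/s): [2.39, 2.39, 3.01, 3.14, 3.14, 3.14].

INTERFACE

Orientations are given as a 3x3 rotation matrix whose columns are the frame's x, y, z axes.
In Python, from station import bot, vision, nets gives the robot as it stands. Calls block until the motion is done:
- bot.reach(position, orientation): joint-space move of the TCP to a pose.
- bot.move_straight(position, ori=None, v=0.15, stop_force=None): straight line of the TCP; ori=None keeps the orientation; v is the mean speed in m/s. With stop_force (N) it stops when the force on the tool has changed by that much, and returns True; else False.
- bot.move_j(angles): joint-space move.
- bot.gripper_to(opening): opening from 0.0 (shut) to 1.0 (fully open); the grip force is fixed at half the most; returns when the fingers have stopped.
- bot.pause(seconds).
- bot.inverse_kinematics(position, orientation): joint angles nearest the present ones, or None.
- vision.capture(name): name is "side" or "top" or "wrist"; returns (picture, depth): 384x512x3 uint8, red, green, blue; 384x512 float32, m along the optical axis (not along the pixel's ray), 0 where there is no reading.
- vision.camera_params(name): a dict with "mtx" (3x3 intrinsics, pixels), "extrinsics" (4x4, takes a point from world to camera coordinates). Camera axes: x right, y down, z forward; pixel columns grow to the right and rows downward; lengths in m; the calibration is good to about 2 mm. A picture is of the moment at which its call begins: read the wrist's pose just before it. camera_params takes no time and is no camera call; for the wrist camera it gives the pose at the moment of the call.
A pose or a line that the arm cannot do raises bot.Unreachable and nothing moves.
- bot.sign_off(): hands the job in, once; it reports no verdict.
Trained networks look in the newest picture that a camera, given by its name, has taken for a name from the list of things; names that differ only in an ending like _2 or _b are one class to them, and where a whole thing is asked for, a point or a joint stands for the part that bears it (a point fixed in the world has none). Each returns a list of dicts, best first, with "score" (0 to 1); they miss things now and then, are a little off and sometimes report something else, mostly with a low value. They report only what shows in the picture. A call takes as long as a camera call. They do not tell look-alikes from the thing itself.
- nets.spot_in(camera, query): "box" ([centre column, centre row, width, height] as shares, 0 to 1, of the picture: columns of its width, rows of its height, round what is visible of it).
- nets.silhouettes(camera, query): "region" (384x512 bool, what is visible of it) and "box" ([centre column, centre row, width, height] as shares, 0 to 1, of the picture: columns of its width, rows of its height, round what is visible of it).
Readings, each from a call of its own:
- bot.get_time(): time.
- bot.get_joint_pos(): joint angles.
- bot.get_qvel(): joint speeds.
- bot.get_effort(): joint torques, N m.
- bot.get_eef_pos(): TCP position.
- bot.get_ee_rot(): TCP orientation.
- bot.get_wrist_force(): force on the tool from outside, world axes, zero at the start.
- bot.get_torque(): the same for the moment, N m.
- bot.get_grip_width(): opening from 0.0 (shut) to 1.0 (fully open).
Only numpy, scipy, OpenCV 4.12 (cv2) and the standard library are available. Lean on these libraries where they do the work, as an engineer would, in place of code of your own. Each camera call takes 0.05 s, during which the arm holds its last target.

## Working session

There is one attempt and no reset: what is moved stays moved. The work goes in short steps, each a Python script; the robot and the scene stay as the last script left them, time stands still between calls to the robot, and variables do not carry over. Pictures are saved under pics/ and viewed, and the job is handed in when it is done.

```bash
ls -la; mkdir -p pics; python3 - <<'E'
from station import bot, vision, nets
import cv2, numpy as np
print(bot.get_time())
for n in ["side","top","wrist"]:
    im,d=vision.capture(n)
    cv2.imwrite(f"pics/{n}0.png",im[:,:,::-1]); np.save(f"pics/{n}0.npy",d)
    p=vision.camera_params(n); print(n,np.round(p["mtx"],1).tolist(),np.round(p["extrinsics"],4).tolist())
print(bot.get_time())
E
```

```text
total 12
drwxr-xr-x  3 agent agent 4096 Dec  7 01:08 .
drwxr-xr-x 23 root  root  4096 Dec  7 01:08 ..
drwxr-xr-x  2 agent agent 4096 Dec  7 01:08 pics
0.0
side [[366.1, 0.0, 253.1], [0.0, 366.1, 188.8], [0.0, 0.0, 1.0]] [[0.9927, -0.1198, -0.0115, -0.567], [-0.0774, -0.5621, -0.8235, 0.0808], [0.0922, 0.8184, -0.5673, 1.1148], [0.0, 0.0, 0.0, 1.0]]
top [[411.6, 0.0, 256.5], [0.0, 411.6, 192.9], [0.0, 0.0, 1.0]] [[0.0042, -1.0, -0.0066, -0.061], [-0.9834, -0.003, -0.1816, 0.5699], [0.1816, 0.0073, -0.9833, 1.311], [0.0, 0.0, 0.0, 1.0]]
wrist [[289.8, 0.0, 251.8], [0.0, 289.8, 189.1], [0.0, 0.0, 1.0]] [[0.4134, 0.9106, -0.0029, -0.5229], [0.8774, -0.3975, 0.2686, -0.036], [0.2434, -0.1136, -0.9633, 0.3789], [0.0, 0.0, 0.0, 1.0]]
0.15
```

View pics/side0.png

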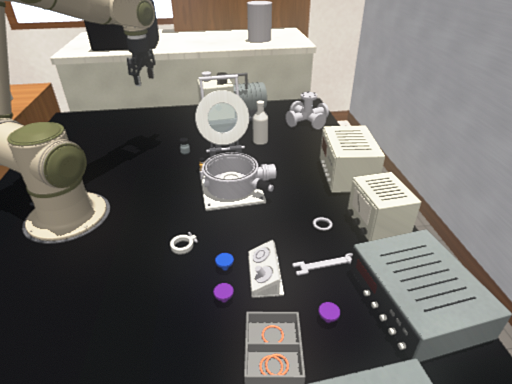

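View pics/top0.png

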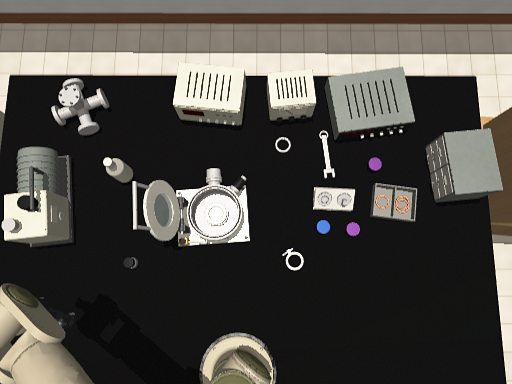

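View pics/wrist0.png

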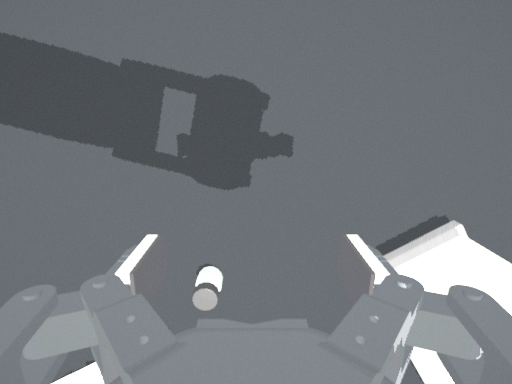

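The side view shows the stand at (264,268), the chamber at (231,178) and the lid at (222,117). The blue (224,262) and purple (223,292; 330,313) look-alikes lie on the bench. Next I'll enlarge the stand and measure.

```bash
cat > h.py <<'E'
import numpy as np, cv2
def pts(d,p):
    K=np.array(p["mtx"]);E=np.array(p["extrinsics"])
    v,u=np.mgrid[0:d.shape[0],0:d.shape[1]]
    c=np.stack([(u-K[0,2])*d/K[0,0],(v-K[1,2])*d/K[1,1],d],-1)
    return (c-E[:3,3])@E[:3,:3]
def proj(P,p):
    K=np.array(p["mtx"]);E=np.array(p["extrinsics"])
    c=np.atleast_2d(P)@E[:3,:3].T+E[:3,3]; q=c@K.T
    return q[:,:2]/q[:,2:]
E
python3 - <<'E'
from station import bot, vision, nets
import cv2, numpy as np
from h import *
a=cv2.imread("pics/side0.png")[235:305,215:345]; b=cv2.imread("pics/top0.png")[170:250,300:420]
a=cv2.resize(a,(780,420),interpolation=cv2.INTER_CUBIC)
cv2.imwrite("pics/cropa.png",a)
c=cv2.imread("pics/top0.png")[165:255,125:255]
cv2.imwrite("pics/cropb.png",np.hstack([cv2.resize(c,None,fx=3,fy=3,interpolation=cv2.INTER_CUBIC),cv2.resize(b,None,fx=3,fy=3,interpolation=cv2.INTER_CUBIC)[:240].copy() if 0 else cv2.resize(b,(390,270),interpolation=cv2.INTER_CUBIC)]))
for n in ["side","top"]:
    d=np.load(f"pics/{n}0.npy"); p=vision.camera_params(n); W=pts(d,p)
    for q in ["holder","stand","chamber","lid","lid_bar","bottle_mid","vial_mid","clamp_mid","wrench_mid","ring_mid","box_mid","blank_mid"]:
        for r in nets.silhouettes(n,q)[:4]:
            m=r["region"]; w=W[m&(d>0)]; 
            print(n,q,round(r["score"],2),np.round(np.array(r["box"])*[512,384,512,384]).astype(int),m.sum(),np.round(np.median(w,0),3), np.round(np.percentile(w,5,axis=0),3),np.round(np.percentile(w,95,axis=0),3))
    np.save(f"pics/{n}_W.npy",W)
print(bot.get_time())
E
```

```text
side holder 0.86 [329 315  20  23] 316 [ 0.679 -0.462  0.032] [ 0.661 -0.48   0.028] [ 0.696 -0.442  0.034]
side holder 0.82 [224 292  21  17] 291 [ 0.458 -0.379  0.032] [ 0.439 -0.396  0.002] [ 0.476 -0.358  0.034]
side holder 0.69 [265 275  17  14] 237 [ 0.551 -0.352  0.047] [ 0.537 -0.367  0.033] [ 0.57  -0.334  0.062]
side holder 0.68 [225 113  49  74] 2489 [0.493 0.217 0.199] [0.426 0.187 0.121] [0.564 0.253 0.291]
side stand 0.72 [267 268  35  55] 1083 [ 0.567 -0.353  0.033] [ 0.527 -0.38   0.005] [ 0.592 -0.257  0.057]
side chamber 0.81 [238 142  82 136] 6068 [0.506 0.15  0.087] [ 0.426 -0.016  0.012] [0.605 0.241 0.267]
side chamber 0.41 [261 123  11  44] 543 [0.646 0.381 0.077] [0.622 0.37  0.008] [0.673 0.404 0.16 ]
side lid 0.94 [223 114  52  78] 2708 [0.495 0.218 0.199] [0.424 0.187 0.113] [0.568 0.262 0.311]
side lid 0.27 [182 243  29  24] 351 [ 0.359 -0.18   0.012] [ 0.329 -0.211  0.   ] [ 0.387 -0.158  0.018]
side lid_bar 0.64 [221 114  52  79] 2539 [0.493 0.217 0.201] [0.425 0.187 0.122] [0.566 0.253 0.302]
side lid_bar 0.41 [187 146   9  14] 102 [0.348 0.341 0.036] [
[... 2190 characters left out ...]
177  0.014] [ 0.326 -0.21  -0.002] [ 0.385 -0.155  0.02 ]
top wrench_mid 0.66 [120 170  29  30] 538 [0.637 0.388 0.107] [0.618 0.371 0.002] [0.667 0.424 0.17 ]
top wrench_mid 0.48 [328 152  14  48] 318 [ 0.723 -0.299  0.006] [ 0.649 -0.319 -0.002] [ 0.797 -0.282  0.011]
top box_mid 0.86 [391 204  50  35] 1517 [ 0.549 -0.52   0.007] [ 0.495 -0.586  0.   ] [ 0.6   -0.452  0.036]
top blank_mid 0.47 [325 198  16  14] 147 [ 0.555 -0.284  0.042] [ 0.54  -0.303  0.033] [ 0.572 -0.266  0.053]
top blank_mid 0.28 [190 209 121  78] 6329 [0.502 0.135 0.068] [ 0.418 -0.011  0.01 ] [0.603 0.245 0.272]
top blank_mid 0.23 [120 169  24  28] 492 [0.637 0.388 0.11 ] [0.618 0.371 0.019] [0.666 0.411 0.17 ]
1.35
```

View pics/cropa.png

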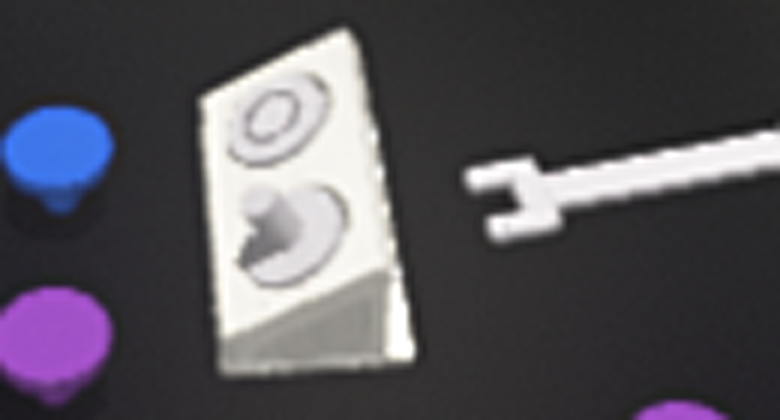

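View pics/cropb.png

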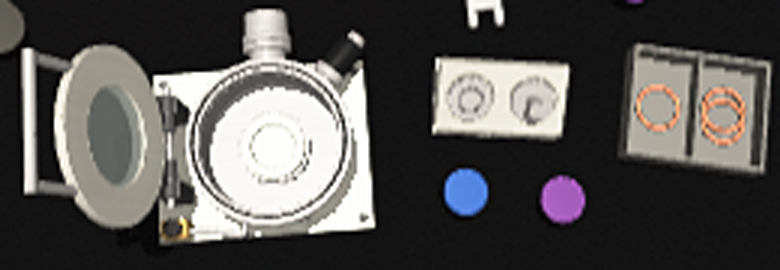

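Candidates for the holder in the side picture:
- Blue disc at (224,262).
- Purple discs at (223,292) and (330,313).
- Bare steel disc with a post, in the stand's near well at (262,275).
- Blank without a post, at (261,255).

The bare steel one with the post in the stand fits the description, and the enlarged crop confirms it. Next I'll fit its pose and the chamber's.

```bash
cat > fit.py <<'E'
import numpy as np
from h import *
def circ(xy):
    from scipy.optimize import least_squares
    f=lambda q:np.hypot(xy[:,0]-q[0],xy[:,1]-q[1])-q[2]
    r=least_squares(f,[*xy.mean(0),0.03],loss="soft_l1",f_scale=0.002); return r.x,np.std(f(r.x))
E
python3 - <<'E'
import numpy as np
from fit import *
for n in ["side","top"]:
    W=np.load(f"pics/{n}_W.npy"); d=np.load(f"pics/{n}0.npy"); ok=d>0
    x,y,z=W[...,0],W[...,1],W[...,2]
    box=lambda a,b,c,e,f,g: W[ok&(x>a)&(x<b)&(y>c)&(y<e)&(z>f)&(z<g)]
    rim=box(.39,.62,-.06,.15,.083,.094)
    print(n,"rim",len(rim),circ(rim[:,:2]),rim[:,2].mean())
    # bar
    b=box(.40,.60,.24,.30,.29,.34)
    print(n,"bar",len(b),np.median(b,0),b.min(0),b.max(0))
    if len(b)>5:
        bb=b[b[:,2]>np.percentile(b[:,2],30)]; print(np.polyfit(b[:,0],b[:,1],1),np.polyfit(b[:,0],b[:,2],1))
    # lid plane
    l=box(.42,.57,.18,.28,.13,.28)
    c=l.mean(0);u,s,v=np.linalg.svd(l-c); print("lid plane",c,v[2],s[2]/np.sqrt(len(l)))
    # stand top slope
    s_=box(.52,.60,-.39,-.24,.015,.062)
    from scipy.optimize import least_squares
    nn=np.array([-.5,0,.866]);
    g=s_
    for th in (.012,.006,.003):
        c=g.mean(0);u,s,v=np.linalg.svd(g-c,full_matrices=False); nn=v[2]*np.sign(v[2,2])
        h=(s_-c)@nn; g=s_[np.abs(h)<th]
    print("stand",len(g),c,nn,np.degrees(np.arccos(nn[2])),np.degrees(np.arctan2(-nn[1],-nn[0])))
    h=(s_-c)@nn; p=s_[h>0.012]
    print("post",len(p),np.sort(((s_-c)@nn))[-6:],p.mean(0),p.min(0),p.max(0))
    t=box(.47,.54,.03,.10,.03,.06); print("stage ring",len(t),np.percentile(t,[2,50,98],axis=0))
    tr=t[(t[:,2]>.041)&(t[:,2]<.047)]; print(circ(tr[:,:2]),len(tr))
E
```

```text
side rim 430 (array([0.50638783, 0.07275298, 0.08235405]), np.float64(0.004136227907569906)) 0.08834405164557194
side bar 191 [0.49055838 0.25905435 0.31570049] [0.42879087 0.24514539 0.29028935] [0.55552342 0.27284229 0.32217858]
[0.08132656 0.21910598] [0.00649653 0.30977661]
lid plane [0.49451761 0.21728551 0.202943  ] [ 0.07442437 -0.93725889  0.34059768] 0.002676364324838015
stand 926 [ 0.55863374 -0.32262125  0.04264353] [-0.48175438  0.00950312  0.87625476] 28.806174225890913 -1.1300742079289814
post 41 [0.0252697  0.02538041 0.0255777  0.02575794 0.02586997 0.02640234] [ 0.54348244 -0.35010009  0.05747918] [ 0.53447934 -0.35653838  0.04830861] [ 0.55295459 -0.33655479  0.0618234 ]
stage ring 80 [[0.47551644 0.07851059 0.03467569]
 [0.5068131  0.09056045 0.04064681]
 [0.53803451 0.09932181 0.04721887]]
(array([0.50585921, 0.07215735, 0.03038178]), np.float64(0.003979280666390881)) 35
top rim 579 (array([0.50406134, 0.07547745, 0.08240929]), np.float64(0.0041149177535742525)) 0.0884017897864076
top bar 259 [0.49047428 0.261038   0.31805381] [0.42662964 0.24312941 0.29184303] [0.55287146 0.27243266 0.32412897]
[0.0854841  0.21882637] [0.01488894 0.30866924]
lid plane [0.49302807 0.21922863 0.21031953] [ 0.07363809 -0.93277365  0.35286081] 0.002221851168007619
stand 513 [ 0.55617851 -0.31569105  0.04183449] [-0.48767994  0.02265019  0.87272862] 29.222711927161164 -2.6591790502864687
post 14 [0.02343337 0.02373209 0.0240362  0.0243748  0.02481174 0.02535066] [ 0.54161907 -0.34537358  0.0575904 ] [ 0.53317675 -0.35187677  0.05210828] [ 0.54996906 -0.34057246  0.06093937]
stage ring 351 [[0.47167948 0.03928871 0.03089484]
 [0.50457896 0.07153639 0.03907421]
 [0.53726744 0.09851753 0.04853988]]
(array([0.50441108, 0.07515748, 0.03003059]), np.float64(0.003706042507838637)) 122
```

```bash
python3 - <<'E'
from station import bot, vision, nets
import numpy as np
R=np.array(bot.get_ee_rot());t=np.array(bot.get_eef_pos())
E=np.array(vision.camera_params("wrist")["extrinsics"])
C=-E[:3,:3].T@E[:3,3]; print("R",R.round(3).tolist()); print("cam in tool",(R.T@(C-t)).round(4),"cam axes in tool\n",(R.T@E[:3,:3].T).round(3))
a=np.array([-.4997,.0175,.866]); sy=np.array([.035,.9994,0]); sy-=a*(sy@a); sy/=np.linalg.norm(sy)
x=-a
P=np.array([.544,-.349,.056])
for nm,y in [("+sy",sy),("-sy",-sy),("+sx",np.cross(sy,x)),("-sx",-np.cross(sy,x))]:
    Ro=np.stack([x,y,np.cross(x,y)],1)
    for h in (.10,.0):
        q=bot.inverse_kinematics((P+a*h).tolist(),Ro.tolist()); print(nm,h,None if q is None else np.round(q,2))
ps=np.radians(4.6); cx=np.array([np.cos(ps),np.sin(ps),0]); cy=np.array([-np.sin(ps),np.cos(ps),0]);
cc=np.array([.505,.074,0])
for ang in range(0,360,30):
    y=np.array([np.cos(np.radians(ang)),np.sin(np.radians(ang)),0]);x=np.array([0,0,-1.]);Ro=np.stack([x,y,np.cross(x,y)],1)
    q=bot.inverse_kinematics((cc+[0,0,.05]).tolist(),Ro.tolist()); print("well",ang,None if q is None else np.round(q,2))
H=cc+.105*cy+[0,0,.094]
for rel in (180,190,200,210,220):
  for s in (1,-1):
    o=[]
    for th in (112,110,90,70,50,30):
        T=np.radians(th); u=-np.cos(T)*cy+np.sin(T)*np.array([0,0,1]); bar=H+.235*u
        r=np.radians(rel); # rotate u in plane (cy,z) ccw by rel
        v=np.cross(cx,u)
        x=np.cos(r)*u+np.sin(r)*v; y=s*np.cross(cx,x); Ro=np.stack([x,y,np.cross(x,y)],1)
        for back in ((.08,0) if th==112 else (0,)):
            q=bot.inverse_kinematics((bar+x*(.019-back)).tolist(),Ro.tolist()); o.append((th,back,None if q is None else np.round(q,2).tolist()))
    print(rel,s); [print("   ",k) for k in o]
E
```

```text
R [[-0.0, 0.412, 0.911], [-0.0, 0.911, -0.412], [-1.0, -0.0, 0.0]]
cam in tool [-0.1422 -0.0009 -0.0664] cam axes in tool
 [[ 0.002 -0.269  0.963]
 [ 1.    -0.001 -0.002]
 [ 0.001  0.963  0.269]]
+sy 0.1 None
+sy 0.0 None
-sy 0.1 [-0.99  0.4   1.73  0.61  0.79  0.23]
-sy 0.0 [-0.91  0.6   1.67  0.7   0.64  0.18]
+sx 0.1 [-0.99  0.4   1.73  0.61  0.79  1.81]
+sx 0.0 [-0.91  0.6   1.67  0.7   0.64  1.75]
-sx 0.1 [-0.99  0.4   1.73  0.61  0.79 -1.34]
-sx 0.0 [-0.91  0.6   1.67  0.7   0.64 -1.4 ]
well 0 [-0.08  0.5   1.75 -0.    0.89 -0.08]
well 30 [-0.08  0.5   1.75 -0.    0.89 -0.61]
well 60 [-0.08  0.5   1.75 -0.    0.89 -1.13]
well 90 [-0.08  0.5   1.75 -0.    0.89 -1.66]
well 120 [-0.08  0.5   1.75 -0.    0.89 -2.18]
well 150 [-0.08  0.5   1.75 -0.    0.89 -2.7 ]
well 180 None
well 210 [-0.08  0.5   1.75 -0.    0.89  2.53]
well 240 [-0.08  0.5   1.75 -0.    0.89  2.01]
well 270 [-0.08  0.5   1.75 -0.    0.89  1.49]
well 300 [-0.08  0.5   1.75 -0.    0.89  0.96]
well 330 [-0.08  0.5   1.75 -0.    0.89  0.44]
180 1
    (112, 0.08, [0.49, 0.49, 0.95, -0.37, 1.85, -1.24])
    (112, 0, [
[... 2894 characters left out ...]
.26, 1.24, 0.31, 1.63, -1.53])
    (112, 0, [0.15, 0.3, 1.39, 0.32, 1.44, -1.54])
    (110, 0, [0.12, 0.29, 1.4, 0.35, 1.45, -1.57])
    (90, 0, [-0.18, 0.26, 1.5, 0.67, 1.58, -1.89])
    (70, 0, [-0.42, 0.37, 1.56, 0.89, 1.78, -2.15])
    (50, 0, [-0.58, 0.59, 1.57, 1.02, 1.99, -2.33])
    (30, 0, [-0.65, 0.86, 1.52, 1.12, 2.18, -2.46])
220 -1
    (112, 0.08, [0.1, 0.26, 1.24, 0.31, 1.63, 1.61])
    (112, 0, [0.15, 0.3, 1.39, 0.32, 1.44, 1.6])
    (110, 0, [0.12, 0.29, 1.4, 0.35, 1.45, 1.57])
    (90, 0, [-0.18, 0.26, 1.5, 0.67, 1.58, 1.25])
    (70, 0, [-0.42, 0.37, 1.56, 0.89, 1.78, 1.0])
    (50, 0, [-0.58, 0.59, 1.57, 1.02, 1.99, 0.81])
    (30, 0, [-0.65, 0.86, 1.52, 1.12, 2.18, 0.68])
```

```bash
cat > w.py <<'E'
import numpy as np
a=np.array([-.4997,.0175,.866]); a/=np.linalg.norm(a)
sy=np.array([.035,.9994,0]); sy-=a*(sy@a); sy/=np.linalg.norm(sy)
def rot(x,y):
    x=x/np.linalg.norm(x); y=y-x*(x@y); y=y/np.linalg.norm(y); return np.stack([x,y,np.cross(x,y)],1)
Rg=rot(-a,-sy)
E
python3 - <<'E'
from station import bot, vision, nets
import numpy as np,cv2
from h import *; from w import *
R0=np.array(bot.get_ee_rot())
q=bot.inverse_kinematics([.22,.27,.40],R0.tolist()); print(q)
t=bot.get_time(); bot.move_j([0.5,0.0,1.5,0,1.6,-0.2]) ; print(bot.get_time()-t,bot.get_eef_pos())
P=np.array([.544,-.349,.056])
bot.reach((P+a*.09).tolist(),Rg.tolist()); print(bot.get_time()-t,bot.get_eef_pos())
for n in ["wrist"]:
    p=vision.camera_params(n); im,d=vision.capture(n)
    cv2.imwrite("pics/w1.png",im[:,:,::-1]); np.save("pics/w1.npy",pts(d,p)); np.save("pics/w1d.npy",d)
    import pickle; pickle.dump(p,open("pics/w1.pkl","wb"))
    for r in nets.silhouettes(n,"holder"): print(r["score"],np.round(np.array(r["box"])*[512,384,512,384]),r["region"].sum())
E
```

```text
[ 5.46637547e-01 -1.61482834e-01  1.58235306e+00 -1.99986598e-05
  1.72075053e+00 -5.99370223e-01]
0.9666999999999999 [0.30368421 0.29902889 0.37353233]
3.4999999999999996 [ 0.49949508 -0.34683138  0.1342563 ]
0.98 [249. 188.  52.  49.] 1931
0.81 [290. 297.  58.  52.] 2162
0.74 [352.  72.  46.  46.] 1517
0.57 [174. 292.  50.  59.] 1936
```

View pics/w1.png

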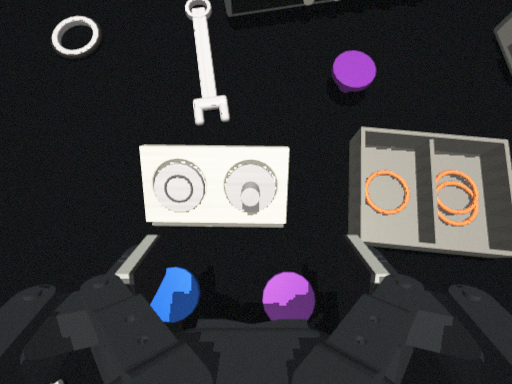

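The wrist view shows the steel holder at (249,188) with its post at (250,197), and the blank at (179,187). I'll fit the exact pose.

```bash
python3 - <<'E'
import numpy as np,pickle
from fit import *; from w import *
W=np.load("pics/w1.npy"); d=np.load("pics/w1d.npy"); p=pickle.load(open("pics/w1.pkl","rb"))
x,y,z=W[...,0],W[...,1],W[...,2]
m=(d>0)&(x>.515)&(x<.605)&(y>-.395)&(y<-.245)&(z>.012)&(z<.07)
s_=W[m]; g=s_
for th in (.012,.004,.0025):
    c=g.mean(0);u,s,v=np.linalg.svd(g-c,full_matrices=False); n=v[2]*np.sign(v[2,2]); h=(s_-c)@n; g=s_[abs(h)<th]
print("plane",len(g),c,n,np.degrees(np.arccos(n[2])),"yaw",np.degrees(np.arctan2(-n[1],-n[0])))
import cv2
# frame: e2 = in-plane horizontal, from n
e2=np.cross([0,0,1],-n);e2/=np.linalg.norm(e2); e1=np.cross(e2,n)
q=np.stack([(g-c)@e1,(g-c)@e2],1); r=cv2.minAreaRect(q.astype(np.float32)); print("rect",r)
h=(s_-c)@n
for lo,hi in ((.008,.022),(.022,.03)):
    po=s_[(h>lo)&(h<hi)]; k=np.stack([(po-c)@e1,(po-c)@e2],1)
    print("post",len(po),circ(k) if len(k)>8 else k,k.mean(0),k.min(0),k.max(0))
po=s_[(h>.0235)]; cc=po.mean(0); k=((po-c)@n); print("top h",np.median(k)); print("world top ctr",cc)
# disc back face ring h ~1..4 around
b=s_[(h>.0008)&(h<.005)]; k=np.stack([(b-c)@e1,(b-c)@e2],1)
print("e1,e2",e1,e2)
for sg in (-.035,.035):
    kk=k[abs(k[:,1]-sg)<.024]; print(sg,len(kk),kk.mean(0) if len(kk) else None)
E
```

```text
plane 9377 [ 0.55738194 -0.31613315  0.04116553] [-0.49285352  0.02066276  0.86986692] 29.55682170105838 yaw -2.400705223210084
rect ((-0.001500491052865982, -0.0009284690022468567), (0.13032135367393494, 0.07050345838069916), 89.69566345214844)
post 76 (array([125.84785134, -11.24969124, 126.34403638]), np.float64(0.0018574946260225442)) [ 0.00235687 -0.03349843] [-0.0033909  -0.04095288] [ 0.0045448  -0.02551775]
post 290 (array([-0.00325284, -0.03295612,  0.00549578]), np.float64(0.0018639850925947358)) [-0.00322968 -0.03294321] [-0.01123941 -0.04063927] [ 0.00431847 -0.02507045]
top h 0.02531232078903821
world top ctr [ 0.54053625 -0.34839177  0.06146188]
e1,e2 [ 0.86910345 -0.03643694  0.49328647] [ 0.04188795  0.99912231 -0.        ]
-0.035 1226 [-0.00058113 -0.03369199]
0.035 1789 [-0.00240346  0.03103893]
```

```bash
python3 - <<'E'
import numpy as np,pickle
from station import bot
W=np.load("pics/w1.npy"); d=np.load("pics/w1d.npy")
R=np.array(bot.get_ee_rot());t=np.array(bot.get_eef_pos())
T=(W-t)@R
for sl in (np.s_[232:300,100:165],np.s_[232:300,340:400]):
    k=T[sl][(d[sl]>0)&(d[sl]<.16)]; print(len(k),np.percentile(k,[0,1,50,99,100],axis=0).round(4).tolist() if len(k) else np.sort(d[sl].ravel())[:5])
E
```

```text
3071 [[-0.0731, -0.0553, -0.0186], [-0.0714, -0.0543, -0.0178], [-0.0397, -0.0416, -0.01], [-0.0144, -0.0307, 0.0094], [-0.0116, -0.0282, 0.0109]]
2940 [[-0.073, 0.0313, -0.0187], [-0.0718, 0.0336, -0.0178], [-0.0396, 0.0445, -0.0098], [-0.0156, 0.0573, 0.0092], [-0.013, 0.0581, 0.0107]]
```

```bash
cat > w.py <<'E'
import numpy as np
def rot(x,y):
    x=x/np.linalg.norm(x); y=y-x*(x@y); y=y/np.linalg.norm(y); return np.stack([x,y,np.cross(x,y)],1)
yw=np.radians(-2.35)
a=np.array([-.5*np.cos(yw),-.5*np.sin(yw),.866]); a/=np.linalg.norm(a)
sy=np.array([-np.sin(yw),np.cos(yw),0])
Rg=rot(-a,-sy)
top=np.array([0.5405,-0.3484,0.0615])
E
python3 - <<'E'
from station import bot, vision, nets
import numpy as np,cv2
from h import *; from w import *
t=bot.get_time()
bot.gripper_to(0.5); print("open",bot.get_grip_width(),bot.get_time()-t)
bot.move_straight((top+a*.03).tolist(),Rg.tolist(),v=.15)
print(bot.get_time()-t)
s=bot.move_straight((top-a*.0213).tolist(),Rg.tolist(),v=.06,stop_force=8); print("stopped",s,bot.get_eef_pos(),top-a*.0213,bot.get_wrist_force())
p=vision.camera_params("wrist"); im,d=vision.capture("wrist"); cv2.imwrite("pics/w2.png",im[:,:,::-1])
print(bot.get_time()-t)
E
```

```text
open 0.5005697108510012 0.4916999999999998
1.0
stopped False [ 0.55117286 -0.34896623  0.04336266] [ 0.55114128 -0.3488367   0.04305379] [0.37886922 0.28297872 0.36254027]
2.0583
```

View pics/w2.png

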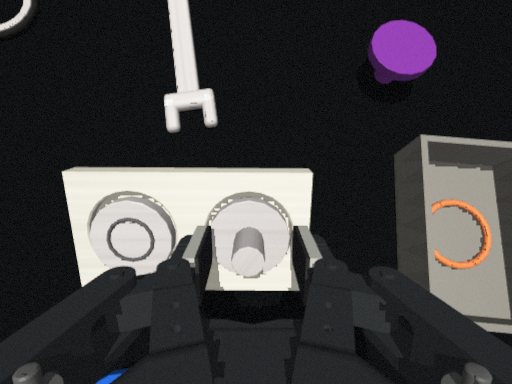

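The post at (248,250) sits between the open pads (205 and 308). I'll close and lift along its axis.

```bash
python3 - <<'E'
from station import bot, vision, nets
import numpy as np,cv2
from h import *; from w import *
t=bot.get_time(); f0=np.array(bot.get_wrist_force())
bot.gripper_to(0.0); print("grip",bot.get_grip_width(),bot.get_time()-t, np.array(bot.get_wrist_force())-f0)
bot.move_straight((top+a*.05).tolist(),Rg.tolist(),v=.1)
print(bot.get_grip_width(),bot.get_time()-t)
p=vision.camera_params("wrist"); im,d=vision.capture("wrist"); cv2.imwrite("pics/w3.png",im[:,:,::-1]); np.save("pics/w3.npy",pts(d,p)); np.save("pics/w3d.npy",d)
print(bot.get_time()-t, bot.get_time())
E
```

```text
grip 0.16169852694513764 0.3666999999999998 [-2.32299544  2.35979298  3.36469462]
0.16065323828063996 1.2333999999999996
1.2834000000000003 8.2917
```

View pics/w3.png

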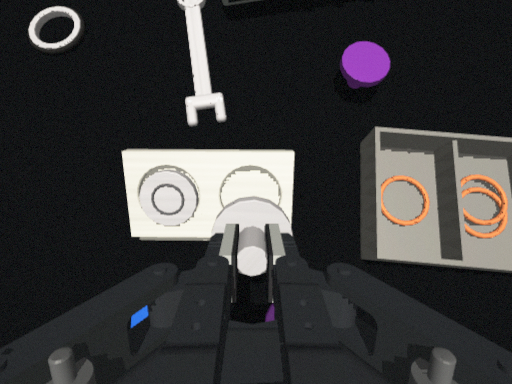

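The holder is held, with its disc at (250,225) and the stand's well now empty. I'll measure its pose in the hand.

```bash
python3 - <<'E'
import numpy as np
from station import bot
from fit import *
W=np.load("pics/w3.npy"); d=np.load("pics/w3d.npy")
R=np.array(bot.get_ee_rot());t=np.array(bot.get_eef_pos())
T=(W-t)@R
m=np.zeros(d.shape,bool); m[195:262,205:300]=1
k=T[m&(d>0)&(d<.19)]
f=k[(abs(k[:,0]-.003)<.005)&(np.hypot(k[:,1],k[:,2])<.026)&(np.hypot(k[:,1],k[:,2])>.010)]
print(len(f),np.percentile(f,[1,50,99],axis=0).round(4))
A=np.c_[f[:,1:],np.ones(len(f))]; c=np.linalg.lstsq(A,f[:,0],rcond=None)[0]; print("x=a y+b z+c",c)
# outer edge: fit arc points
ang=np.arctan2(f[:,2],f[:,1]); e=[]
for b in np.arange(-np.pi,np.pi,.12):
    s=f[(ang>=b)&(ang<b+.12)]
    if len(s)>5:
        r=np.hypot(s[:,1],s[:,2]); 
        if r.max()>.018: e.append(s[r.argmax(),1:])
e=np.array(e); print(len(e))
from scipy.optimize import least_squares
r=least_squares(lambda q:np.hypot(e[:,0]-q[0],e[:,1]-q[1])-.0222,[0,0],loss="soft_l1",f_scale=.001); print(r.x,np.abs(r.fun).mean())
# post top
pt=k[(k[:,0]<-.018)&(abs(k[:,1])<.009)&(abs(k[:,2])<.012)]; print("posttop",len(pt),np.percentile(pt,[2,50,98],axis=0).round(4))
E
```

```text
1722 [[ 0.0014 -0.0191 -0.0224]
 [ 0.0029  0.002  -0.0141]
 [ 0.0074  0.0221 -0.0038]]
x=a y+b z+c [-0.00149296 -0.05447878  0.00231377]
24
[ 0.00167162 -0.000607  ] 0.00013845190740568425
posttop 748 [[-0.0369 -0.0087 -0.0119]
 [-0.0214 -0.0006 -0.0064]
 [-0.0186  0.0087 -0.0004]]
```

```bash
cat >> w.py <<'E'
ps=np.radians(4.6); cx=np.array([np.cos(ps),np.sin(ps),0]); cy=np.array([-np.sin(ps),np.cos(ps),0])
Rd=rot(np.array([0,0,-1.]),-cy)
E
python3 - <<'E'
from station import bot, vision, nets
import numpy as np,cv2,pickle
from h import *; from w import *; from fit import *
t=bot.get_time()
bot.move_straight((top+a*.10).tolist(),Rg.tolist(),v=.2)
bot.reach([.505,.074,.20],Rd.tolist()); print(bot.get_time()-t,bot.get_eef_pos(),bot.get_grip_width())
bot.pause(.2)
p=vision.camera_params("wrist"); im,d=vision.capture("wrist"); cv2.imwrite("pics/w4.png",im[:,:,::-1]); W=pts(d,p);np.save("pics/w4.npy",W); np.save("pics/w4d.npy",d)
pickle.dump(p,open("pics/w4.pkl","wb"))
for n in ("top",):
    im,d2=vision.capture(n); cv2.imwrite("pics/t4.png",im[:,:,::-1])
print(bot.get_time())
E
```

```text
1.9665999999999997 [0.50508339 0.0734382  0.19948018] 0.15639028076324663
10.5583
```

View pics/w4.png

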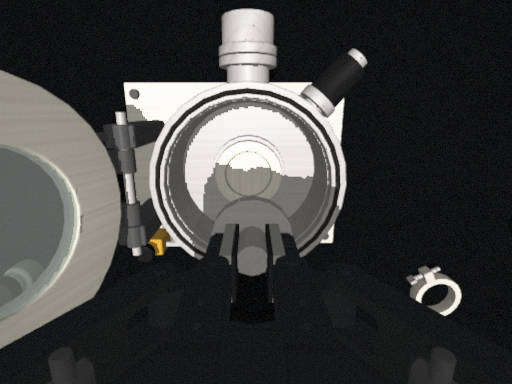

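The wrist view shows the chamber rim round (250,175) and the stage ring and well at (250,172). The holder is in front at (250,225). I'll fit the circles.

```bash
python3 - <<'E'
import numpy as np,pickle,cv2
from fit import *
W=np.load("pics/w4.npy"); d=np.load("pics/w4d.npy")
x,y,z=W[...,0],W[...,1],W[...,2]; r=np.hypot(x-.505,y-.074)
rim=W[(d>0)&(abs(z-.088)<.003)&(r<.095)&(r>.07)]
def mid(xy):
    from scipy.optimize import least_squares
    # inner/outer edge by angle bins
    c=np.array([.505,.074])
    for _ in range(4):
        v=xy-c; a=np.arctan2(v[:,1],v[:,0]); rr=np.hypot(*v.T); ou=[];inn=[]
        for b in np.arange(-np.pi,np.pi,.08):
            s=(a>=b)&(a<b+.08)
            if s.sum()>8: ou.append(xy[s][rr[s].argmax()]); inn.append(xy[s][rr[s].argmin()])
        o=circ(np.array(ou)); i=circ(np.array(inn)); c=o[0][:2]
    return o,i,len(ou)
print(len(rim),"z",np.median(rim[:,2]),mid(rim[:,:2]))
st=W[(d>0)&(abs(z-.044)<.003)&(r<.04)&(r>.02)]; print(len(st),"z",np.median(st[:,2]), mid(st[:,:2]))
fl=W[(d>0)&(z<.040)&(r<.025)]; print("wellfloor",len(fl),np.median(fl[:,2]), mid(fl[:,:2]))
import pickle
from station import bot
R=np.array(bot.get_ee_rot());t=np.array(bot.get_eef_pos()); T=(W-t)@R
m=np.zeros(d.shape,bool); m[180:262,200:300]=1
k=T[m&(d>0)&(d<.19)]
f=k[(abs(k[:,0]-.003)<.005)&(np.hypot(k[:,1],k[:,2])<.026)&(np.hypot(k[:,1],k[:,2])>.012)]
A=np.c_[f[:,1:],np.ones(len(f))]
print("hand plane",np.linalg.lstsq(A,f[:,0],rcond=None)[0])
ang=np.arctan2(f[:,2],f[:,1]); e=[]
for b in np.arange(-np.pi,0,.1):
    s=f[(ang>=b)&(ang<b+.1)]
    if len(s)>5:
        rr=np.hypot(s[:,1],s[:,2]); 
        if rr.max()>.018: e.append(s[rr.argmax(),1:])
e=np.array(e)
from scipy.optimize import least_squares
q=least_squares(lambda q:np.hypot(e[:,0]-q[0],e[:,1]-q[1])-.0222,[0,0],loss="soft_l1",f_scale=.001); print(len(e),q.x,np.abs(q.fun).mean())
print("hold ctr world",t+R@[0,*q.x])
E
```

```text
7353 z 0.08791027639643816 ((array([0.50596147, 0.07576968, 0.08926506]), np.float64(0.00028665545700647306)), (array([0.50587049, 0.07572425, 0.07552296]), np.float64(0.0008272451105017587)), 65)
1608 z 0.043594337781689974 ((array([0.50612792, 0.07572919, 0.03520664]), np.float64(0.0010093805358698717)), (array([0.50583343, 0.07576164, 0.02465464]), np.float64(0.00032213085014129596)), 67)
wellfloor 1537 0.035841174051264996 ((array([0.50503839, 0.07520856, 0.02369864]), np.float64(0.00032322221679400534)), (array([0.50515026, 0.07511607, 0.00426233]), np.float64(0.0021979285357018458)), 79)
hand plane [ 0.00353057 -0.07030723  0.00179504]
29 [ 0.00180151 -0.00075504] 0.00014715307388210323
hold ctr world [0.50595703 0.07185912 0.19992283]
```

```bash
cat > hand.py <<'E'
import numpy as np
from scipy.optimize import least_squares
def lsq(k): 
    A=np.c_[k[:,1:],np.ones(len(k))]; return np.linalg.lstsq(A,k[:,0],rcond=None)[0]
def hand(W,d,R,t,x0=.003):
    T=(W-t)@R
    rr=np.hypot(T[...,1],T[...,2])
    k=T[(d>0)&(d<.20)&(abs(T[...,0]-x0)<.004)&(rr<.0265)&(rr>.012)&(T[...,2]<-.004)]
    ang=np.arctan2(k[:,2],k[:,1]); e=[]
    for b in np.arange(-np.pi,0,.1):
        s=k[(ang>=b)&(ang<b+.1)]
        if len(s)>5:
            q=np.hypot(s[:,1],s[:,2])
            if q.max()>.018: e.append(s[q.argmax(),1:])
    e=np.array(e)
    q=least_squares(lambda q:np.hypot(e[:,0]-q[0],e[:,1]-q[1])-.0222,[0,0],loss="soft_l1",f_scale=.001)
    inn=k[np.hypot(k[:,1]-q.x[0],k[:,2]-q.x[1])<.0205]
    return lsq(inn),q.x,t+R@[0,*q.x],len(e)
E
python3 - <<'E'
import numpy as np
from hand import *
from station import bot
W=np.load("pics/w4.npy"); d=np.load("pics/w4d.npy")
R=np.array(bot.get_ee_rot());t=np.array(bot.get_eef_pos())
x,y,z=W[...,0],W[...,1],W[...,2]; r=np.hypot(x-.5059,y-.0757)
rim=W[(d>0)&(abs(z-.088)<.006)&(r<.0885)&(r>.0765)]
print("rim slope (tool)",lsq((rim-t)@R))
bp=W[(d>0)&(abs(z-.044)<.004)&(r<.0345)&(r>.026)]; print("ring slope",lsq((bp-t)@R))
print(hand(W,d,R,t))
E
```

```text
rim slope (tool) [-0.00177345 -0.0009671   0.11175216]
ring slope [-6.33683798e-05 -1.82519203e-03  1.56179943e-01]
(array([0.00290108, 0.00697976, 0.00252774]), array([ 0.00179249, -0.00071181]), array([0.50591322, 0.07186467, 0.19992283]), 28)
```

The holder isn't tilted in the hand (slope under 0.01). Next I'll lower to just above the stage ring and re-measure the holder against the well.

```bash
python3 - <<'E'
from station import bot, vision, nets
import numpy as np,cv2,pickle
from h import *; from w import *; from fit import *; from hand import *
tt=bot.get_time()
bot.move_straight([.5053,.0768,.12],Rd.tolist(),v=.15)
s=bot.move_straight([.5053,.0768,.0625],Rd.tolist(),v=.1,stop_force=6); print("stop",s)
bot.pause(.15)
R=np.array(bot.get_ee_rot());t=np.array(bot.get_eef_pos()); print(t,R[:,0])
p=vision.camera_params("wrist"); im,d=vision.capture("wrist"); cv2.imwrite("pics/w5.png",im[:,:,::-1]); W=pts(d,p);np.save("pics/w5.npy",W); np.save("pics/w5d.npy",d)
sl,yz,hc,n=hand(W,d,R,t); print("hand",sl,yz,hc,n)
x,y,z=W[...,0],W[...,1],W[...,2]; r=np.hypot(x-.5055,y-.076)
for nm,zz,r0,r1,rad in (("rim",.088,.07,.095,(.09,.076)),("ring",.044,.027,.04,(.036,))):
    k=W[(d>0)&(abs(z-zz)<.003)&(r<r1)&(r>r0)][:,:2]
    v=k-[.5055,.076]; a_=np.arctan2(v[:,1],v[:,0]); rr=np.hypot(*v.T); o=[];i=[]
    for b in np.arange(-np.pi,np.pi,.08):
        q=(a_>=b)&(a_<b+.08)
        if q.sum()>8: o.append(k[q][rr[q].argmax()]); i.append(k[q][rr[q].argmin()])
    o=np.array(o);i=np.array(i); print(nm,len(k),len(o),"outer",circ(o)); 
    if nm=="rim": print("inner",circ(i))
print(bot.get_time()-tt,bot.get_time())
E
```

```text
stop False
[0.50571997 0.07676308 0.06320886] [ 1.41342183e-03 -1.21351103e-04 -9.99998994e-01]
hand [-0.00258298  0.00916231  0.00246957] [ 0.00158731 -0.00067576] [0.50652086 0.07523509 0.06321018] 28
rim 24447 47 outer (array([0.50591033, 0.07587686, 0.08968412]), np.float64(0.00023601760532901972))
inner (array([0.50643783, 0.07596512, 0.07509069]), np.float64(0.001487380272665255))
ring 3206 60 outer (array([0.50619552, 0.07585147, 0.03551251]), np.float64(0.00026744650917326774))
1.6084000000000014 12.1667
```

View pics/w5.png

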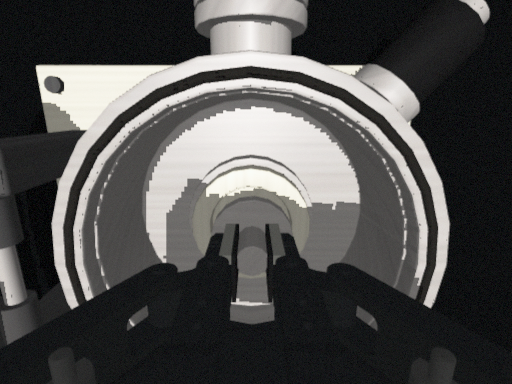

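The disc sits inside the ring at (252,210), and the offset to the well is under 1 mm. I'll descend under force watch.

```bash
python3 - <<'E'
from station import bot, vision, nets
import numpy as np,cv2
from h import *; from w import *
tt=bot.get_time(); f0=np.array(bot.get_wrist_force())
s=bot.move_straight([.5049,.0774,.0440],Rd.tolist(),v=.025,stop_force=6)
t=np.array(bot.get_eef_pos()); print("stop",s,t,np.array(bot.get_wrist_force())-f0,bot.get_time()-tt)
p=vision.camera_params("wrist"); im,d=vision.capture("wrist"); cv2.imwrite("pics/w6.png",im[:,:,::-1]); print(bot.get_time())
E
```

```text
stop True [0.50487632 0.07740796 0.04608934] [-0.56498653  1.46070768  5.56738605] 0.6333000000000002
12.85
```

View pics/w6.png

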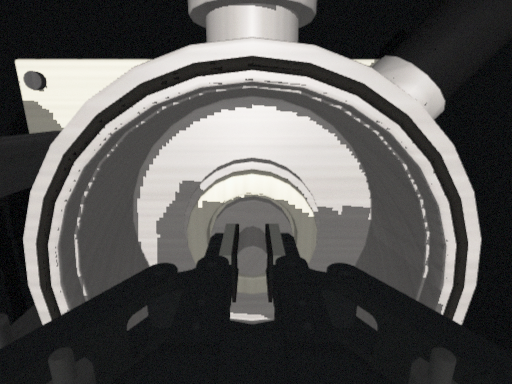

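Contact came at TCP z = 0.0461, so the face is on the well floor. I'll release, retreat straight up and check.

```bash
python3 - <<'E'
from station import bot, vision, nets
import numpy as np,cv2
from h import *; from w import *; from fit import *
tt=bot.get_time()
bot.gripper_to(0.5)
bot.move_straight([.5049,.0774,.20],Rd.tolist(),v=.15)
print(bot.get_time()-tt)
p=vision.camera_params("wrist"); im,d=vision.capture("wrist"); cv2.imwrite("pics/w7.png",im[:,:,::-1]); W=pts(d,p)
x,y,z=W[...,0],W[...,1],W[...,2]; r=np.hypot(x-.506,y-.0757)
di=W[(d>0)&(abs(z-.044)<.004)&(r<.021)&(r>.011)]; A=np.c_[di[:,:2]-[.506,.0757],np.ones(len(di))]; print("disc back",len(di),np.median(di[:,2]),np.linalg.lstsq(A,di[:,2],rcond=None)[0])
rg=W[(d>0)&(abs(z-.044)<.004)&(r<.034)&(r>.027)]; print("ring z",np.median(rg[:,2]))
po=W[(d>0)&(z>.060)&(r<.02)]; print("post top",len(po),np.median(po[:,2]),po[:,:2].mean(0),circ(po[:,:2]))
cv2.imwrite("pics/w7c.png",cv2.resize(im[100:260,150:350,::-1],(800,640)[:2] if 0 else (750,600),interpolation=cv2.INTER_CUBIC))
im,d=vision.capture("top"); p=vision.camera_params("top"); W=pts(d,p)
b=W[(d>0)&(W[...,0]>.40)&(W[...,0]<.60)&(W[...,1]>.2)&(W[...,1]<.32)&(W[...,2]>.29)]
cv2.imwrite("pics/t7.png",im[:,:,::-1]); print(bot.get_time())
E
```

```text
1.5667000000000009
disc back 835 0.04376567698502078 [-0.00307913 -0.00061985  0.04379158]
ring z 0.043801694642637425
post top 5880 0.2831521065559754 [0.51611189 0.07673123] (array([195.02668078,  15.55010291, 195.12474955]), np.float64(0.0023007921063596965))
14.5167
```

View pics/w7c.png

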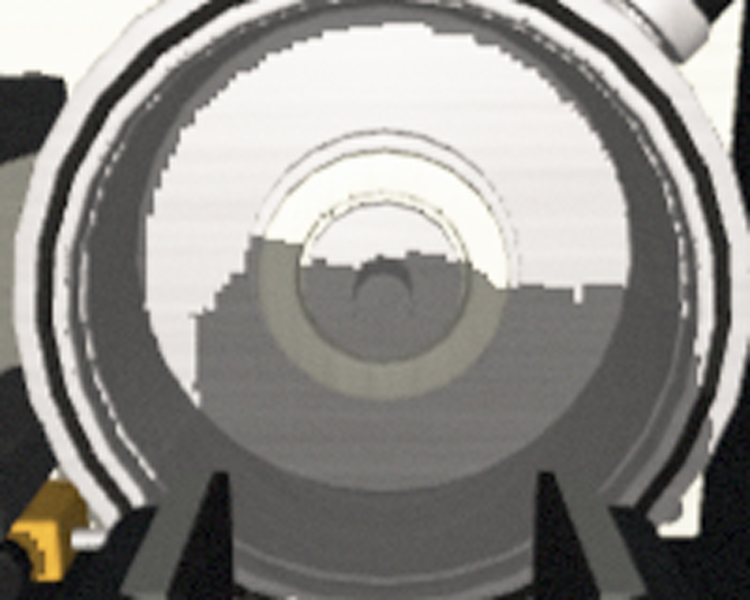

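The holder is home: its back face is at z = 0.0438, flush with the ring top at 0.0438, and flat within 0.003. Next is the lid bar. I'll rise, go to the pre-grasp and check it with the wrist camera.

```bash
cat >> w.py <<'E'
CC=np.array([.506,.0765,0]); Hh=CC+.105*cy+np.array([0,0,.094])
def lidpose(th,rho=.235,rel=180,back=0.,H=Hh):
    T=np.radians(th); u=-np.cos(T)*cy+np.sin(T)*np.array([0,0,1.]); v=np.cross(cx,u); r=np.radians(rel)
    x=np.cos(r)*u+np.sin(r)*v; y=-np.cross(cx,x); R=np.stack([x,y,np.cross(x,y)],1); bar=H+rho*u
    return bar+x*(.019-back),R,bar,u,v
E
python3 - <<'E'
from station import bot, vision, nets
import numpy as np,cv2
from h import *; from w import *
tt=bot.get_time()
bot.move_straight([.49,.09,.40],Rd.tolist(),v=.2)
P,R,bar,u,v=lidpose(110.2,back=.09); print(P,bar)
bot.reach(P.tolist(),R.tolist()); print(bot.get_time()-tt,bot.get_eef_pos(),np.round(bot.get_joint_pos(),2))
bot.pause(.1)
p=vision.camera_params("wrist"); im,d=vision.capture("wrist"); cv2.imwrite("pics/w8.png",im[:,:,::-1]); W=pts(d,p); np.save("pics/w8.npy",W)
T=(W-bar)@np.stack([cx,cy,[0,0,1]],1)
k=T[(d>0)&(abs(T[...,0])<.04)&(abs(T[...,1])<.02)&(abs(T[...,2])<.02)]; print("bar pts rel (cx,cy,z)",len(k),np.percentile(k,[2,50,98],axis=0).round(4))
for xx in (-.03,0,.03):
    kk=k[abs(k[:,0]-xx)<.006]; print(xx,len(kk),np.percentile(kk,[3,50,97],axis=0)[:,1:].round(4).tolist())
print(proj(bar,p),bot.get_time())
E
```

```text
[0.48910519 0.28648268 0.38117886] [0.49107137 0.26204548 0.31454586]
1.9915999999999983 [0.48926228 0.2860752  0.38086629] [ 0.47  0.48  0.93 -0.34  1.86  1.88]
bar pts rel (cx,cy,z) 1543 [[-0.0383 -0.004  -0.0016]
 [ 0.003   0.0025  0.0042]
 [ 0.0386  0.0064  0.0061]]
-0.03 206 [[-0.004, -0.0011], [0.0025, 0.0044], [0.0064, 0.0059]]
0 227 [[-0.0039, 0.0003], [0.0025, 0.0042], [0.0064, 0.0059]]
0.03 259 [[-0.004, -0.0015], [0.0023, 0.0043], [0.0063, 0.006]]
[[247.74278771 201.34933718]] 16.6583
```

View pics/w8.png

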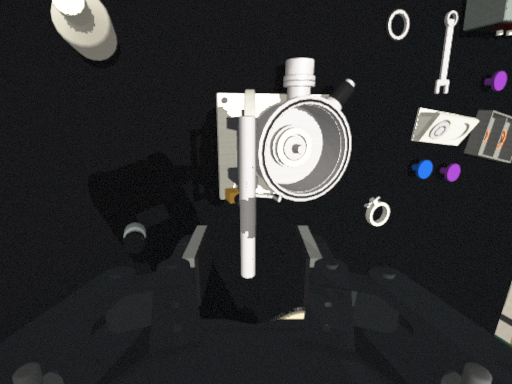

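The wrist view shows the bar running down from (248,118) to (248,278), midway between the fingers and within 1.5 mm of the prediction. I'll move in and grip.

```bash
python3 - <<'E'
from station import bot, vision, nets
import numpy as np,cv2
from h import *; from w import *
tt=bot.get_time(); f0=np.array(bot.get_wrist_force()); print("f0",f0)
P,R,bar,u,v=lidpose(110.2)
P=P+.0008*cy
s=bot.move_straight(P.tolist(),R.tolist(),v=.09,stop_force=8); print("stop",s,bot.get_eef_pos(),P)
bot.gripper_to(0.0); print("grip",bot.get_grip_width(),np.array(bot.get_wrist_force())-f0,np.array(bot.get_torque()),bot.get_time()-tt)
print(bot.get_eef_pos())
p=vision.camera_params("wrist"); im,d=vision.capture("wrist"); cv2.imwrite("pics/w9.png",im[:,:,::-1]); print(bot.get_time())
E
```

```text
f0 [ 0.6828668  -0.20436965  0.18456857]
stop False [0.49167393 0.25647154 0.29725632] [0.49153336 0.25630337 0.29671449]
grip 0.11414099785904261 [-0.90250282  2.21716176  2.82891654] [ 0.33867543  0.08365388 -0.01312233] 1.5416999999999987
[0.49155173 0.25658057 0.29706184]
18.25
```

View pics/w9.png

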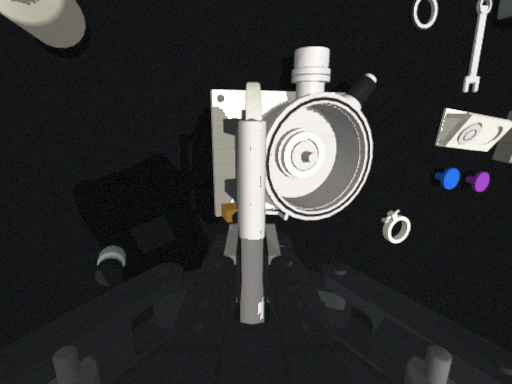

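The bar is gripped, with the fingers round it at (252,240) and small forces. I'll drive the arc in 5° steps, watching the force and trimming the radius.

```bash
python3 - <<'E'
from station import bot, vision, nets
import numpy as np,cv2
from h import *; from w import *
tt=bot.get_time(); dr=0.; th=110.2
for nxt in np.arange(105,69,-5):
    P,R,bar,u,v=lidpose(nxt,rho=.235+dr)
    P=P+.0008*cy
    bot.move_straight(P.tolist(),R.tolist(),v=.08)
    f=np.array(bot.get_wrist_force()); fu=f@u; fv=f@v
    print(nxt,"f x/u/v",np.round([f@cx,fu,fv],1),"grip",round(bot.get_grip_width(),3),"dr",round(dr*1000,2),"t",round(bot.get_time()-tt,2),np.round(np.array(bot.get_eef_pos())-P,4))
    if np.linalg.norm(f)>35: print("HIGH"); break
    if abs(fu)>6: dr+=np.clip(fu*6e-5,-.0006,.0006)
im,d=vision.capture("side"); cv2.imwrite("pics/s10.png",im[:,:,::-1]); print(bot.get_time())
E
```

```text
105 f x/u/v [-1.4  5.5 -0.6] grip 0.116 dr 0.0 t 0.39 [ 0.0001 -0.0002  0.0004]
100 f x/u/v [-1.6  6.8 -0.2] grip 0.117 dr 0.0 t 0.77 [-0.      0.0002  0.0003]
95 f x/u/v [-0.4  5.3 -0.4] grip 0.117 dr 0.41 t 1.16 [-0.      0.0003 -0.0001]
90 f x/u/v [-1.4  6.5 -1.2] grip 0.119 dr 0.41 t 1.54 [-0.      0.0001 -0.0001]
85 f x/u/v [-2.1  1.8  0.1] grip 0.117 dr 0.8 t 1.93 [-0.0001  0.0002 -0.0004]
80 f x/u/v [-1.5  0.2  0.6] grip 0.116 dr 0.8 t 2.31 [-0.0001  0.0001 -0.0004]
75 f x/u/v [-1.  -1.8  1. ] grip 0.113 dr 0.8 t 2.69 [-0.0001  0.0002 -0.0004]
70 f x/u/v [-1.  -2.5  1.1] grip 0.117 dr 0.8 t 3.07 [-0.0001  0.0002 -0.0005]
21.375
```

View pics/s10.png

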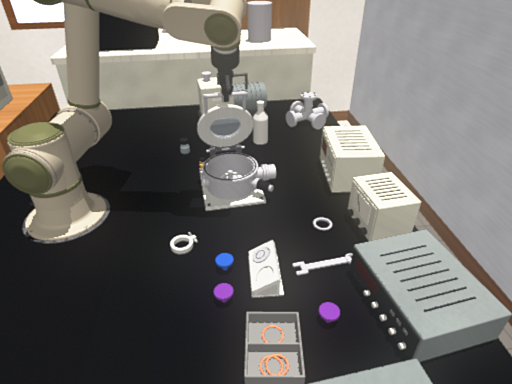

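The lid at (225,127) follows the gripper and the forces are only a few newtons. I'll continue to 30°.

```bash
python3 - <<'E'
from station import bot, vision, nets
import numpy as np,cv2
from h import *; from w import *
tt=bot.get_time(); dr=.0008
for nxt in np.arange(65,29,-5):
    P,R,bar,u,v=lidpose(nxt,rho=.235+dr)
    P=P+.0008*cy
    bot.move_straight(P.tolist(),R.tolist(),v=.07)
    f=np.array(bot.get_wrist_force()); fu=f@u; fv=f@v
    print(nxt,"f x/u/v",np.round([f@cx,fu,fv],1),"grip",round(bot.get_grip_width(),3),"dr",round(dr*1000,2),"t",round(bot.get_time()-tt,2),np.round(np.array(bot.get_eef_pos())-P,4))
    if np.linalg.norm(f)>35: print("HIGH"); break
    if abs(fu)>6: dr+=np.clip(fu*6e-5,-.0006,.0006)
bot.pause(.4)
t=np.array(bot.get_eef_pos());R=np.array(bot.get_ee_rot()); b=t-.019*R[:,0]-Hh
print("lid angle from TCP",np.degrees(np.arctan2(b[2],-(b@cy))),np.linalg.norm(b-cx*(b@cx)))
print(np.round(bot.get_wrist_force(),1),bot.get_grip_width(),np.abs(bot.get_qvel()).max())
for n in ("side","top","wrist"):
    p=vision.camera_params(n); im,d=vision.capture(n); cv2.imwrite(f"pics/{n}11.png",im[:,:,::-1]); W=pts(d,p)
    # lid plane: points within expected slab
    T=(W-Hh)@np.stack([cx,cy,[0,0,1]],1); r=-T[...,1]; ang=np.degrees(np.arctan2(T[...,2],r)); rad=np.hypot(r,T[...,2])
    k=T[(d>0)&(abs(T[...,0])<.08)&(rad>.05)&(rad<.18)&(ang>15)&(ang<50)]
    if len(k)>100:
        pf=np.polyfit(-k[:,1],k[:,2],1); res=abs(k[:,2]-np.polyval(pf,-k[:,1])); k=k[res<.006]; pf=np.polyfit(-k[:,1],k[:,2],1)
        print(n,len(k),"lid slope deg",np.degrees(np.arctan(pf[0])))
print(bot.get_time())
E
```

```text
65 f x/u/v [-0.6 -7.2  2.1] grip 0.116 dr 0.8 t 0.42 [-0.0001  0.0003 -0.0004]
60 f x/u/v [-2.7 -3.3  3.3] grip 0.115 dr 0.37 t 0.83 [-0.0001  0.0002  0.    ]
55 f x/u/v [-3.7 -3.2  2.2] grip 0.114 dr 0.37 t 1.25 [-0.0001  0.0001 -0.    ]
50 f x/u/v [-3.5 -3.6  2.3] grip 0.116 dr 0.37 t 1.67 [-0.0001  0.     -0.0001]
45 f x/u/v [-5.8 -3.2  3.4] grip 0.115 dr 0.37 t 2.08 [-0.0001  0.0001 -0.0001]
40 f x/u/v [-4.8 -3.3  3. ] grip 0.117 dr 0.37 t 2.5 [-0.0001  0.0002  0.0001]
35 f x/u/v [-5.3 -2.7  3.6] grip 0.115 dr 0.37 t 2.92 [-0.0001  0.0002  0.0001]
30 f x/u/v [-6.4 -2.6  3.3] grip 0.118 dr 0.37 t 3.33 [-0.0001  0.0002 -0.    ]
lid angle from TCP 30.262597323991837 0.2344951928813496
[-6.5 -1.  -3.3] 0.1183468619903676 0.0009115221522174173
top 1508 lid slope deg 29.77851149921919
wrist 447 lid slope deg 21.133630759701006
25.2583
```

View pics/side11.png

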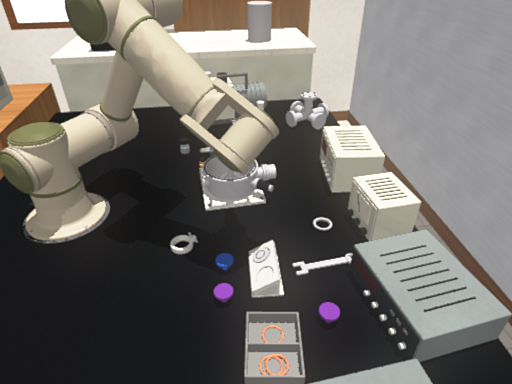

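View pics/wrist11.png

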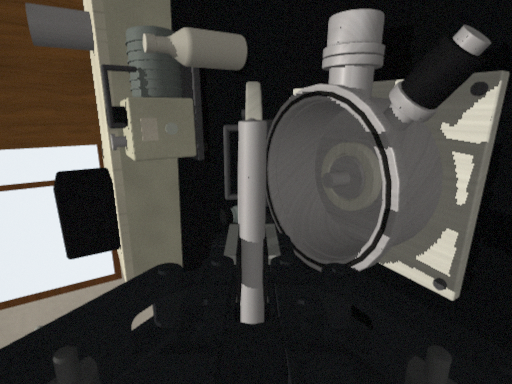

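The bar is held at (252,225). The TCP gives a lid angle of 30.3° and the top camera gives 29.8°. The holder's post shows standing in the well at (345,178). One last stillness and seat check, then I'll hand in.

```bash
python3 - <<'E'
from station import bot, vision, nets
import numpy as np,cv2
from h import *; from w import *; from fit import *
p=vision.camera_params("wrist"); im,d=vision.capture("wrist"); W=pts(d,p)
x,y,z=W[...,0],W[...,1],W[...,2]; r=np.hypot(x-.506,y-.0762)
k=W[(d>0)&(r<.021)&(r>.011)&(z>.03)&(z<.055)]; A=np.c_[k[:,:2]-[.506,.0762],np.ones(len(k))]; print("disc back",len(k),np.linalg.lstsq(A,k[:,2],rcond=None)[0])
g=W[(d>0)&(r<.034)&(r>.027)&(z>.03)&(z<.055)]; print("ring",len(g),np.median(g[:,2]))
po=W[(d>0)&(r<.014)&(z>.05)&(z<.075)]; print("post",len(po),np.percentile(po,[2,50,98],axis=0).round(4))
t0=np.array(bot.get_eef_pos()); bot.pause(.5); print(np.array(bot.get_eef_pos())-t0,bot.get_wrist_force(),bot.get_grip_width(),bot.get_time())
bot.sign_off()
E
```

```text
disc back 606 [-0.0034102   0.00056726  0.04360275]
ring 911 0.04358561207239874
post 332 [[0.4988 0.0675 0.0504]
 [0.5071 0.0708 0.0646]
 [0.5132 0.0821 0.0683]]
[-1.45403793e-05 -1.94219015e-05  2.17983904e-06] [-6.26098147 -0.98261346 -4.05580991] 0.11928467627347256 25.8083
the job is handed in; nothing more can be done
```

The holder is home in the stage well and the lid is held at about 30 degrees. I handed the job in at about 26 s of robot time, with no verdict reported.

**Holder:** I took the bare steel holder from the stand by its post. I set it face down in the well, stopping on a 6 N contact at floor height, then released it and retreated straight up. The last check before hand-in had its back face at 43.6 mm, flush with the stage ring. It was flat to about 0.003 rad, with the post up and its top at about 68 mm.

**Lid:** I gripped the bar and brought the lid over with forces below about 9 N. It is held at 30.3 degrees by arm kinematics and 29.8 degrees by the top camera. Over the last 0.5 s the tool moved less than 0.03 mm, and the grip is still on.

**What disagreed:**
- The wrist camera's lid-slope fit gave 21 degrees. I disregarded it because that camera sees the lid edge-on.
- The cameras differed by up to 3 mm on where the chamber is, so I set the final fit from the holder-to-ring offset in the wrist picture, under 1 mm.
- I did not re-measure the other bench items. I touched none of them, and in the last side picture those not hidden by the arm were where they started.

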